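# Put the coil kit away in its tray

## Task

Put the coil kit away in the two-bay grey tray: in the bay with the yellow liner nest the three copper coils upright, the largest first, then the medium one down inside it, then the small one down inside that, and stand the black capacitor upright in the bay with the blue liner. Set each one down rather than dropping it, and let go of everything. The silver coil, the green capacitor and the multimeter do not belong to the kit: leave them where they are.

Things in the scene. Friction and masses are not known exactly. Their poses are not given: they have to be found in the camera images.
- coil_large_mid (a point): Large copper coil: a short tube of copper wire standing on end, outside diameter 62 mm, clear bore 52 mm, 28 mm tall, about 0.14 kg, open right through. The point is its centre, half-way up (14 mm above its underside); z runs along its axis, up.
- coil_medium_mid (a point): Medium copper coil: tube of copper wire standing on end, outside diameter 40 mm, clear bore 30 mm, 50 mm tall, about 0.11 kg. It fits into the large coil with 6 mm to spare all round and then stands 22 mm proud of it. The point is its centre, half-way up (25 mm); z along its axis, up.
- coil_small_mid (a point): Small copper coil: copper wire wound on a solid black core, standing on end, diameter 20 mm, 74 mm tall, about 0.07 kg. It fits into the medium coil with 5 mm to spare all round and then stands 24 mm proud of it. The point is its centre, half-way up (37 mm); z along its axis, up.
- cap_black_mid (a point): Black capacitor of the kit: solid upright cylinder with a black sleeve, a pale stripe down one side and a small silver disc on top, diameter 36 mm, 60 mm tall, about 0.09 kg. The point is its centre, half-way up (30 mm); z along its axis, up.
- coil_silver_mid (a point): Silver (aluminium wire) coil, a look-alike exactly as big as the medium copper coil: diameter 40 mm, bore 30 mm, 50 mm tall. Not part of the kit, stays where it is. The point is its centre, half-way up (25 mm).
- cap_green_mid (a point): Green capacitor, a look-alike exactly as big as the black one: diameter 36 mm, 60 mm tall, green sleeve. Not part of the kit, stays where it is. The point is its centre, half-way up (30 mm).
- tray: Grey open tray fixed to the bench, 252 mm long (its x) by 130 mm wide (its y), walls 18 mm high above the bench, 4 mm thick; liner tops lie 6 mm above the bench, so the walls rise 12 mm above them. A 4 mm divider (about 16 mm high) across its middle makes two square bays, centred 62 mm either way from its middle along its x; which liner lies in which bay varies. Origin at the centre of its underside, on the bench; z up.
- liner_yellow_top (a point): Yellow liner, flat on the floor of one bay of the tray, 116 mm (x) by 118 mm (y), fixed; the clear bay is 120 by 122 mm. The point is the centre of its top face, which is also the centre of the bay, 6 mm above the bench; x along the tray's length, z up.
- liner_blue_top (a point): Blue liner, flat on the floor of the other bay of the tray, 116 mm (x) by 118 mm (y), fixed; the clear bay is 120 by 122 mm. The point is the centre of its top face, which is also the centre of the bay, 6 mm above the bench; x along the tray's length, z up.
- multimeter_mid (a point): Multimeter in a red case lying on its back on the bench beside the tray, 170 mm (its x) by 86 mm (its y), 34 mm thick with a dial reaching 44 mm above the bench, loose, about 0.4 kg; stays where it is. The point is the centre of its case, 17 mm above the bench.

How it is judged:
On the way, in this order (a step that is already met when the one before it is completed fails the run):
1. the large copper coil stands flat in the yellow-lined bay, let go (x of coil_large_mid in the frame of liner_yellow_top between -0.034 and 0.034 m and y of coil_large_mid in the frame of liner_yellow_top between -0.034 and 0.034 m and z of coil_large_mid in the frame of liner_yellow_top between 0.009 and 0.019 m and angle between coil_large_mid's own z axis and vertical below 0.12 rad and contact force between the fingers and coil_large below 0.1 N), for 0.2 s.
2. the medium copper coil stands inside the large one, let go (x of coil_large_mid in the frame of liner_yellow_top between -0.034 and 0.034 m and y of coil_large_mid in the frame of liner_yellow_top between -0.034 and 0.034 m and z of coil_large_mid in the frame of liner_yellow_top between 0.009 and 0.019 m and angle between each of coil_large_mid, coil_medium_mid's own z axis and vertical below 0.12 rad and x of coil_medium_mid in the frame of liner_yellow_top between -0.045 and 0.045 m and y of coil_medium_mid in the frame of liner_yellow_top between -0.045 and 0.045 m and z of coil_medium_mid in the frame of liner_yellow_top between 0.02 and 0.03 m and horizontal distance between coil_medium_mid and coil_large_mid below 0.01 m and contact force between the fingers and coil_medium below 0.1 N), for 0.2 s.
3. the small copper coil stands inside the medium one, let go (x of coil_large_mid in the frame of liner_yellow_top between -0.034 and 0.034 m and y of coil_large_mid in the frame of liner_yellow_top between -0.034 and 0.034 m and z of coil_large_mid in the frame of liner_yellow_top between 0.009 and 0.019 m and angle between each of coil_large_mid, coil_medium_mid, coil_small_mid's own z axis and vertical below 0.12 rad and x of coil_medium_mid in the frame of liner_yellow_top between -0.045 and 0.045 m and y of coil_medium_mid in the frame of liner_yellow_top between -0.045 and 0.045 m and z of coil_medium_mid in the frame of liner_yellow_top between 0.02 and 0.03 m and horizontal distance between coil_medium_mid and coil_large_mid below 0.01 m and x of coil_small_mid in the frame of liner_yellow_top between -0.05 and 0.05 m and y of coil_small_mid in the frame of liner_yellow_top between -0.05 and 0.05 m and z of coil_small_mid in the frame of liner_yellow_top between 0.032 and 0.042 m and horizontal distance between coil_small_mid and coil_medium_mid below 0.009 m and contact force between the fingers and coil_small below 0.1 N), for 0.2 s.
At the end, for the whole second after the job is handed in: Large coil flat on the yellow liner, medium inside it, small inside that, both down on the liner; black capacitor upright on the blue liner (heights within 5 mm, tilt under 0.12 rad), all at rest. Silver coil, green capacitor and multimeter within 20 mm of their start, not tipped (x of coil_large_mid in the frame of liner_yellow_top between -0.034 and 0.034 m and y of coil_large_mid in the frame of liner_yellow_top between -0.034 and 0.034 m and z of coil_large_mid in the frame of liner_yellow_top between 0.009 and 0.019 m and angle between each of coil_large_mid, coil_medium_mid, coil_small_mid, cap_black_mid, coil_silver_mid, cap_green_mid, multimeter_mid's own z axis and vertical below 0.12 rad and x of coil_medium_mid in the frame of liner_yellow_top between -0.045 and 0.045 m and y of coil_medium_mid in the frame of liner_yellow_top between -0.045 and 0.045 m and z of coil_medium_mid in the frame of liner_yellow_top between 0.02 and 0.03 m and horizontal distance between coil_medium_mid and coil_large_mid below 0.01 m and x of coil_small_mid in the frame of liner_yellow_top between -0.05 and 0.05 m and y of coil_small_mid in the frame of liner_yellow_top between -0.05 and 0.05 m and z of coil_small_mid in the frame of liner_yellow_top between 0.032 and 0.042 m and horizontal distance between coil_small_mid and coil_medium_mid below 0.009 m and x of cap_black_mid in the frame of liner_blue_top between -0.045 and 0.045 m and y of cap_black_mid in the frame of liner_blue_top between -0.045 and 0.045 m and z of cap_black_mid in the frame of liner_blue_top between 0.025 and 0.035 m and linear speed of each of coil_large, coil_medium, coil_small, cap_black below 0.02 m/s and distance of each of coil_silver_mid, cap_green_mid, multimeter_mid from where it was at the start of the episode below 0.02 m); the robot touches nothing.
It fails at once if the silver coil, the green capacitor or the multimeter is moved by more than 30 mm or tipped (distance of any of coil_silver_mid, cap_green_mid, multimeter_mid from where it was at the start of the episode above 0.03 m or angle between any of coil_silver_mid, cap_green_mid, multimeter_mid's own z axis and vertical above 0.4 rad).
It fails at once if a coil or the black capacitor is dropped (falls free from more than about 40 mm) ((linear speed of coil_large above 0.9 m/s and contact force between the fingers and coil_large below 0.05 N) or (linear speed of coil_medium above 0.9 m/s and contact force between the fingers and coil_medium below 0.05 N) or (linear speed of coil_small above 0.9 m/s and contact force between the fingers and coil_small below 0.05 N) or (linear speed of cap_black above 0.9 m/s and contact force between the fingers and cap_black below 0.05 N)).
It also fails if it takes over 125 s, if anything falls off the work surface, if the arm or the gripper's body presses on something with over 40 N, if the wrist force passes 120 N, or if a joint passes its speed limit or range.

## Robot

A 7-joint arm with a two-finger parallel gripper is mounted at the origin on the work surface. World frame = base frame: x ahead of the robot, y to its left, z up, the work surface at z = 0. Lengths are in m, angles in rad, forces in N, time in s.
With the tool pointing down it reaches from about 0.4 to 0.85 m from the base axis. Payload 10.4 kg.
Tool frame: the origin (TCP) lies between the finger pads; the fingertips stand 11 mm ahead of it and the grasp point (between the pads) lies 8 mm behind it (arm.tips_ahead is the z of the fingertips in the tool frame, in m); z points along the fingers, y is the line along which they close (so a half turn about z gives the same grasp; the last joint's range is limited). The gripper opens to 87 mm and grips with 3 to 60 N. Pads are 19 mm wide; open, the fingers measure 117 mm over their backs; the gripper's body (75 mm by 190 mm) begins 51 mm behind the grasp point.
Start: joints at [-1.278, 0.332, -0.065, 1.46, 0.022, 1.35, -0.088], TCP at [0.194, 0.594, 0.234] pointing down, gripper open.
Joint ranges: [-2.6, 2.6], [-0.5, 2.12], [-1.47, 1.34], [0.16, 2.42], [-1.27, 4.41], [0.06, 2.06], [-2.6, 2.6]. Speed limits (rad/s): [2.22, 2.22, 2.79, 2.79, 3.14, 3.14, 3.14].

## Interface

Orientations are given as a rotation vector (axis times angle).
In Python, from plant import arm gives the robot as it stands.
- The arm moves only by the shell command python3 -m inch 'ROWS' [OPENING] [FORCE]. ROWS is JSON, one flat list of numbers, 4 for each row, row after row: the shift along the tool's x, y, z in m, then the turn about the tool's z in degrees. In form: [x, y, z, turn, x, y, z, turn, ...]. A call has 1 to 10 rows; each row shifts and turns the commanded pose from where the row before left it, along the tool's axes as they then stand; what a row does not reach is not made up. A row lasts 1/12 s, in which the tool goes at most 41.7 mm and 7.16 degrees, less where a joint would pass 70% of its speed; a pose out of reach is approached as far as the arm can. A call with a gripper value outside its range is refused whole. OPENING is the opening, from 0 (shut) to 1 (fully open), set as the call begins (- or left out, the last holds). The fingers move at their own pace and stop on an object; FORCE is the grip in N (left out, the last holds). Time passes only in rows, so rows that do not move let the fingers close. It gives the time, the measured TCP pose, the force, the opening and the grip force at its end, in the units of the state.
- arm.get_state(): the state, without advancing time (a new reading comes with each control period).
- arm.capture(name): name is "side" or "top"; returns the picture (480x640x3 uint8, red, green, blue); there is no depth.
- arm.get_calibration(name): a dict with "vfov" (degrees; the focal length in pixels is half the picture's height over the tangent of half this angle, whatever the lens; pixels are square), "cx", "cy" (the principal point, pixels), "dist" ([k1, k2, p1, p2, k3] as OpenCV has them; the pictures are not rectified), "origin" and "orientation" of the camera in the world. Camera axes: x right, y down, z forward; pixel columns grow to the right and rows downward; lengths in m; the calibration is good to about 2 mm. A picture is of the moment at which its call begins. get_calibration takes no time and is no camera call.
- arm.hand_in(): hands the job in; it is judged then, once.
The state is a dict: "clock": time; "q": joint angles; "joint_velocities": joint speeds; "joint_torque": joint torques, N m; "eef_pos": TCP position; "ee_rot": TCP orientation; "wrist_force": force on the tool from outside, world axes, zero at the start; "wrist_torque": the same for the moment, N m; "grip_width": opening from 0.0 (shut) to 1.0 (fully open); "finger_force": force on a finger pad.
Only numpy, scipy, OpenCV 4.12 (cv2) and the standard library are available. Lean on these libraries where they do the work, as an engineer would, in place of code of your own. Each camera call takes 0.05 s, during which the arm holds its last target. There are 200 camera calls.

## Working session

There is one attempt and no reset: what is moved stays moved. The work goes in short steps, Python scripts to look and compute and a shell command to move; the robot and the scene stay as the last step left them, time stands still between calls to the robot, and variables do not carry over. Pictures are saved under pics/ and viewed, at most 14 in all, crops included, and the job is handed in when it is done.

```bash
mkdir -p pics; ls
python3 - <<'E'
from plant import arm
import cv2,numpy as np
s=arm.get_state();print({k:np.round(v,3).tolist() for k,v in s.items()})
for n in("top","side"):
    print(n,arm.get_calibration(n)); cv2.imwrite(f"pics/{n}0.png",arm.capture(n)[:,:,::-1])
E
```

```text
pics
{'clock': 0.0, 'q': [-1.278, 0.333, -0.065, 1.461, 0.022, 1.35, -0.088], 'joint_velocities': [0.001, -0.002, -0.001, -0.002, 0.0, -0.001, 0.0], 'joint_torque': [-0.0, -62.328, 0.024, -38.989, -0.061, 0.04, 0.0], 'eef_pos': [0.194, 0.594, 0.233], 'ee_rot': [-0.494, -3.102, 0.002], 'wrist_force': [0.229, 0.305, -0.806], 'wrist_torque': [-0.002, 0.028, -0.014], 'finger_force': 0.0, 'grip_width': 1.0}
top {'vfov': 48.32347933820373, 'cx': 324.2417674569377, 'cy': 234.35460017878165, 'dist': array([-0.07205741,  0.        ,  0.        ,  0.        ,  0.        ]), 'origin': array([ 0.41066625, -0.00862433,  1.12090814]), 'orientation': array([-2.14847592,  2.1437035 , -0.14293431])}
side {'vfov': 48.12743461775187, 'cx': 312.2332162878579, 'cy': 232.9776465197009, 'dist': array([0.04210216, 0.        , 0.        , 0.        , 0.        ]), 'origin': array([ 0.30539851, -0.72183362,  0.89169553]), 'orientation': array([-2.37440569,  0.40936224, -0.14208274])}
```

View pics/top0.png

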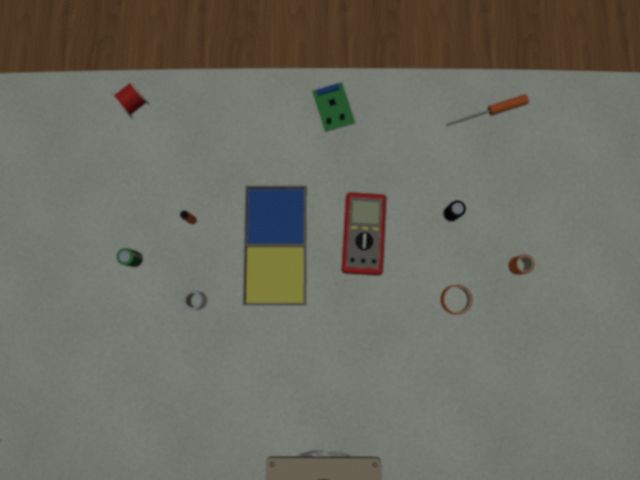

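View pics/side0.png

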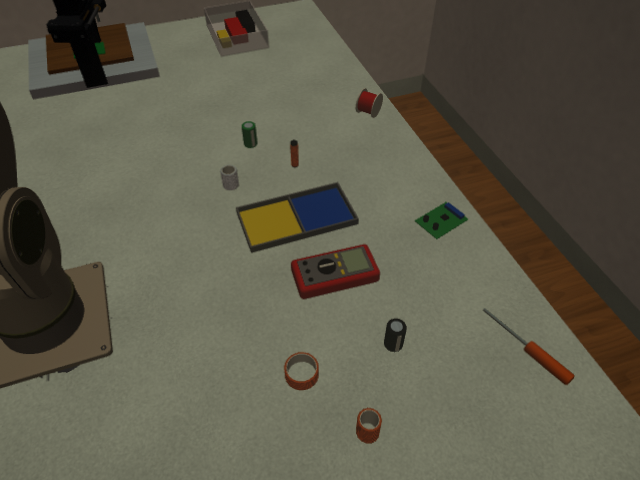

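Top view: large copper coil (456,299), medium copper (521,265), small (188,216), black cap (455,210), silver (196,300), green (129,257). The tray is centred at (276,245), yellow bay nearer the robot. The multimeter is at (365,233). The side view agrees.

```bash
cat > h.py <<'E'
import cv2,numpy as np
from scipy.spatial.transform import Rotation as R
from plant import arm
def ray(n,uv):
    c=arm.get_calibration(n); f=240/np.tan(np.radians(c["vfov"]/2))
    K=np.array([[f,0,c["cx"]],[0,f,c["cy"]],[0,0,1]])
    p=cv2.undistortPoints(np.float64([[uv]]),K,c["dist"])[0,0]
    return np.array(c["origin"]),R.from_rotvec(c["orientation"]).as_matrix()@[p[0],p[1],1]
def onplane(n,uv,z):
    o,d=ray(n,uv); return o+d*(z-o[2])/d[2]
def blob(im,kind,box):
    h=cv2.cvtColor(im,cv2.COLOR_RGB2HSV).astype(int); H,S,V=h[...,0],h[...,1],h[...,2]
    m={"copper":((H<16)|(H>172))&(S>90),"dark":V<60,"green":(H>45)&(H<90)&(S>90),
       "cod":(((H<16)|(H>172))&(S>90))|(V<50),"yellow":(H>20)&(H<35)&(S>120),"blue":(H>100)&(H<130)&(S>120),
       "red":((H<8)|(H>170))&(S>120)}[kind]
    u,v,r=box; k=np.zeros(m.shape,np.uint8); s=np.s_[max(0,v-r):v+r,max(0,u-r):u+r]; k[s]=m[s]
    n,l,st,_=cv2.connectedComponentsWithStats(cv2.dilate(k,np.ones((3,3))))
    i=1+np.argmax(st[1:,4]); pts=np.argwhere((l==i)&(k>0))[:,::-1].astype(np.int32)
    hull=cv2.convexHull(pts); M=cv2.moments(hull); 
    return np.array([M["m10"],M["m01"]])/M["m00"],cv2.minAreaRect(hull)
def delta(x,y,z):
    "shift from the current pose to the world TCP target, in tool axes (m)"
    s=arm.get_state(); r=R.from_rotvec(s["ee_rot"])
    return np.round(r.inv().apply(np.array([x,y,z])-s["eef_pos"]),4)
E
python3 - <<'E'
from h import *
for n,L in {"top":[("large","copper",(456,299,24),.014),("med","copper",(521,265,24),.025),("small","cod",(188,216,18),.037),("cap","dark",(455,210,20),.03),("yellow","yellow",(276,275,40),.006),("blue","blue",(276,216,40),.006)],
 "side":[("large","copper",(301,371,30),.014),("med","copper",(369,425,30),.025),("small","cod",(295,154,22),.037),("cap","dark",(396,335,26),.03),("yellow","yellow",(270,223,45),.006),("blue","blue",(322,210,50),.006)]}.items():
    im=arm.capture(n)
    for a,k,b,z in L:
        uv,rc=blob(im,k,b); print(n,a,uv.round(1),np.round(rc[1],1),onplane(n,uv,z).round(4))
    if n=="side": continue
    for a,uv in {"silver":(196,300),"green":(129,257),"meter":(365,233)}.items(): print(a,onplane("top",uv,.025).round(3))
s=arm.get_state();print(R.from_rotvec(s["ee_rot"]).as_matrix().round(3))
E
```

```text
top large [455.9 299.1] [28. 30.] [ 0.4317 -0.2732  0.014 ]
top med [520.7 264.3] [17.9 22.9] [ 0.5028 -0.4077  0.025 ]
top small [188.  217.1] [16.1  7.2] [0.5984 0.2805 0.037 ]
top cap [454.2 210.5] [15.9 22.4] [ 0.6144 -0.2712  0.03  ]
top yellow [274.5 274.4] [55. 55.] [0.4826 0.1023 0.006 ]
top blue [275.1 215.6] [53. 54.] [0.6071 0.103  0.006 ]
silver [0.428 0.261 0.025]
green [0.516 0.405 0.025]
meter [ 0.568 -0.086  0.025]
side large [301.2 370.6] [37. 34.] [ 0.4307 -0.2731  0.014 ]
side med [368.2 425. ] [24.4 35.5] [ 0.5018 -0.4076  0.025 ]
side small [294.  153.3] [26.1  7.5] [0.5982 0.2809 0.037 ]
side cap [394.7 334.7] [19.8 32.9] [ 0.6135 -0.2707  0.03  ]
side yellow [269.8 222.2] [36.4 56. ] [0.4817 0.1042 0.006 ]
side blue [321.2 208.9] [34.4 53.9] [0.6059 0.1044 0.006 ]
[[-0.951  0.311 -0.   ]
 [ 0.311  0.951 -0.001]
 [-0.    -0.001 -1.   ]]
```

```bash
python3 -m inch '[-0.032,-0.0215,0,0,-0.032,-0.0215,0,0,-0.032,-0.0215,0,0,-0.032,-0.0215,0,0,-0.032,-0.0215,0,0,-0.032,-0.0215,0,0,-0.032,-0.0215,0,0,-0.032,-0.0215,0,0,-0.032,-0.0215,0,0,-0.032,-0.0215,0,0]' 1 20
python3 -m inch '[-0.032,-0.0215,0,0,-0.032,-0.0215,0,0,-0.032,-0.0215,0,0,-0.006,-0.036,0,0,-0.006,-0.036,0,0,-0.006,-0.036,0,0,-0.006,-0.036,0,0,-0.006,-0.036,0,0,-0.006,-0.036,0,0,-0.006,-0.036,0,0]'
python3 -m inch '[-0.006,-0.036,0,0,-0.006,-0.036,0,0,-0.006,-0.036,0,0,-0.006,-0.036,0,0,-0.006,-0.036,0,0,-0.006,-0.036,0,0,0,0,0,0,0,0,0,0]'
python3 -c "
from h import *
print(delta(.431,-.273,.12),arm.get_state()['q'])"
```

```text
clock: 1.03
eef_pos: [0.4323, 0.2886, 0.2337]
ee_rot: [0.494, 3.102, 0.001]
wrist_force: [1.2, 1.0, 0.4]
grip_width: 0.999
finger_force: 0.0
clock: 1.87
eef_pos: [0.4637, -0.055, 0.2336]
ee_rot: [0.494, 3.102, 0.001]
wrist_force: [1.0, 0.6, 0.5]
grip_width: 0.998
finger_force: 0.0
clock: 2.53
eef_pos: [0.4305, -0.2719, 0.2334]
ee_rot: [-0.501, -3.101, 0.001]
wrist_force: [0.3, 0.3, -0.4]
grip_width: 1.001
finger_force: 0.0
[-0.0008 -0.0008  0.1134] [-0.24061369  0.06726138  0.75504967  1.79598548 -0.0471647   1.29701478
  1.77677212]
```

```bash
python3 -m inch '[0,-0.001,0.035,0,0,0,0.035,0,0,0,0.035,0,0,0,0.035,0,0,0,0.03,0,0,0,0.02,0,0,0,0.015,0,0,0,0.0115,0,0,0,0,0,0,0,0,0]' 1 20
python3 -m inch '[0,0,0,0,0,0,0,0,0,0,0,0,0,0,0,0,0,0,0,0,0,0,0,0,0,0,0,0,0,0,0,0]' 0.4 20
python3 -m inch '[0,0,-0.01,0,0,0,-0.02,0,0,0,-0.03,0,0,0,-0.03,0,0,0,-0.01,0,0,0,0,0]'
python3 - <<'E'
from h import *
cv2.imwrite("pics/s1.png",arm.capture("side")[250:480,150:500,::-1])
print(delta(.4815,.103,.14))
E
```

```text
clock: 3.37
eef_pos: [0.4314, -0.2702, 0.0171]
ee_rot: [-0.493, -3.102, -0.001]
wrist_force: [-1.2, -0.9, 0.8]
grip_width: 1.003
finger_force: 0.0
clock: 4.03
eef_pos: [0.4315, -0.271, 0.0174]
ee_rot: [0.494, 3.102, 0.0]
wrist_force: [-0.5, 0.3, 6.8]
grip_width: 0.703
finger_force: 20.3
clock: 4.53
eef_pos: [0.4326, -0.2714, 0.1196]
ee_rot: [0.493, 3.098, 0.0]
wrist_force: [0.6, 0.8, -2.1]
grip_width: 0.708
finger_force: 20.2
[ 0.0686  0.3707 -0.0221]
```

View pics/s1.png

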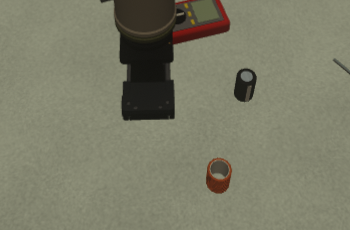

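Coil held (opening 0.71 × 87 ≈ 62 mm); the crop shows its spot empty with medium coil and cap undisturbed.

```bash
python3 -m inch '[0.007,0.037,0,0,0.007,0.037,0,0,0.007,0.037,0,0,0.007,0.037,0,0,0.007,0.037,0,0,0.007,0.037,0,0,0.007,0.037,0,0,0.007,0.037,0,0,0.007,0.037,0,0,0.0055,0.0375,0,0]'
python3 -m inch '[0,0,0,0,0,0,0,0]'
python3 -c "
from h import *
print(delta(.4815,.103,.0235))"
```

```text
clock: 5.42
eef_pos: [0.4796, 0.1044, 0.1152]
ee_rot: [-0.493, -3.1, 0.002]
wrist_force: [0.9, -0.7, -1.0]
grip_width: 0.703
finger_force: 20.2
clock: 5.58
eef_pos: [0.4799, 0.1045, 0.1151]
ee_rot: [-0.487, -3.101, 0.003]
wrist_force: [0.4, -0.9, -1.7]
grip_width: 0.705
finger_force: 20.2
[-0.0022 -0.0007  0.0915]
```

```bash
python3 -m inch '[-0.002,-0.001,0.02,0,0,0,0.02,0,0,0,0.02,0,0,0,0.012,0,0,0,0.008,0,0,0,0.006,0,0,0,0.004,0,0,0,0,0,0,0,0,0]'
```

```text
clock: 6.33
eef_pos: [0.483, 0.1009, 0.0273]
ee_rot: [0.494, 3.102, 0.0]
wrist_force: [-0.4, 0.2, -0.9]
grip_width: 0.705
finger_force: 20.2
```

```bash
python3 -m inch '[0,0,0.002,0,0,0,0.001,0,0,0,0.001,0,0,0,0,0,0,0,0,0]'
```

```text
clock: 6.75
eef_pos: [0.483, 0.1013, 0.0235]
ee_rot: [0.494, 3.102, 0.001]
wrist_force: [-2.6, -0.3, 5.2]
grip_width: 0.706
finger_force: 20.3
```

```bash
python3 -m inch '[0,0,0,0,0,0,0,0,0,0,0,0,0,0,0,0]' 0.85
python3 -m inch '[0,0,-0.01,0,0,0,-0.02,0,0,0,-0.03,0,0,0,-0.035,0,0,0,-0.035,0,0,-0.038,0,0,0,-0.038,0,0,0,-0.038,0,0,0,-0.038,0,0,0,-0.038,0,0]'
python3 -m inch '[0,-0.038,0,0,0,-0.038,0,0,0,-0.038,0,0,0,-0.038,0,0,0,-0.038,0,0,0,-0.038,0,0,0,0,0,0]' 1
python3 - <<'E'
from h import *
im=arm.capture("top")
print("delta med",delta(.5023,-.4076,.041))
cv2.imwrite("pics/t2.png",cv2.resize(im[170:330,200:360,::-1],None,fx=3,fy=3))
uv,rc=blob(im,"copper",(276,275,26));print(uv,rc[1],onplane("top",uv,.02))
uv,rc=blob(im,"copper",(521,265,24));print(uv,onplane("top",uv,.025))
E
```

```text
clock: 7.08
eef_pos: [0.4828, 0.1011, 0.023]
ee_rot: [0.494, 3.102, 0.0]
wrist_force: [-0.6, 1.0, -1.1]
grip_width: 0.835
finger_force: 0.0
clock: 7.92
eef_pos: [0.4229, -0.0812, 0.1537]
ee_rot: [0.494, 3.102, 0.001]
wrist_force: [0.6, -0.4, 0.2]
grip_width: 0.848
finger_force: 0.0
clock: 8.5
eef_pos: [0.3499, -0.3026, 0.1542]
ee_rot: [0.506, 3.099, -0.003]
wrist_force: [-0.7, -0.1, 0.4]
grip_width: 0.992
finger_force: 0.0
delta med [-0.1775 -0.0545  0.1129]
[268.66463415 264.43699187] (5.511399745941162, 21.954498291015625) [0.50229261 0.11336995 0.02      ]
[520.7142171  264.26320845] [ 0.5027792  -0.40786363  0.025     ]
```

View pics/t2.png

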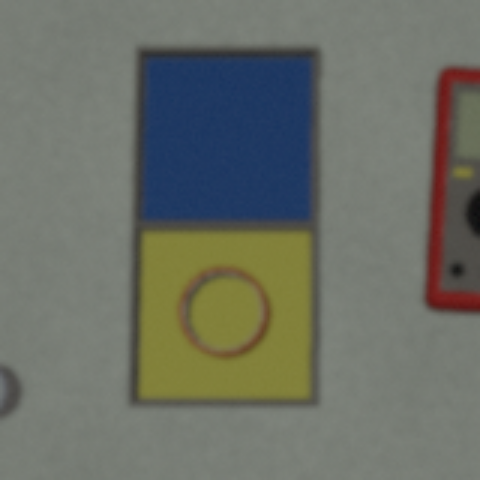

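Crop: the large coil sits flat in the middle of the yellow bay, centre (224,311) in the crop = (274.7,273.7) in the picture. Now the medium one.

```bash
python3 -m inch '[-0.036,-0.011,0,0,-0.036,-0.011,0,0,-0.036,-0.011,0,0,-0.036,-0.011,0,0,-0.0335,-0.0105,0,0,0,0,0,0,0,0,0,0]'
python3 -c "
from h import *
print(delta(.5023,-.4077,.041),onplane('top',(274.7,273.7),.028))"
```

```text
clock: 9.13
eef_pos: [0.4989, -0.3983, 0.1521]
ee_rot: [-0.494, -3.099, -0.001]
wrist_force: [-0.9, -0.3, -0.4]
grip_width: 1.002
finger_force: 0.0
[-0.0066 -0.0079  0.111 ] [0.48267377 0.09980696 0.028     ]
```

```bash
python3 -m inch '[-0.0065,-0.008,0.01,0,0,0,0.03,0,0,0,0.03,0,0,0,0.02,0,0,0,0.015,0,0,0,0.006,0,0,0,0,0,0,0,0,0]'
python3 -c "
from h import *
print(delta(.5023,-.4077,.041))"
```

```text
clock: 9.8
eef_pos: [0.502, -0.4082, 0.0435]
ee_rot: [0.495, 3.102, 0.001]
wrist_force: [-0.2, -0.8, 0.6]
grip_width: 1.0
finger_force: 0.0
[-0.0001  0.0006  0.0025]
```

```bash
python3 -m inch '[0,0,0.002,0,0,0,0,0,0,0,0,0,0,0,0,0,0,0,0,0,0,0,0,0,0,0,0,0,0,0,0,0,0,0,0,0]' 0.2 20
python3 -m inch '[0,0,-0.01,0,0,0,-0.02,0,0,0,-0.03,0,0,0,-0.03,0,0,0,-0.02,0,0,0,0,0,0,0,0,0]'
python3 -c "
from h import *
print(delta(.482,-.2,.14),delta(.483,.1005,.14))"
```

```text
clock: 10.55
eef_pos: [0.5017, -0.4082, 0.0402]
ee_rot: [-0.496, -3.101, -0.002]
wrist_force: [0.5, 1.1, 0.1]
grip_width: 0.446
finger_force: 20.0
clock: 11.13
eef_pos: [0.5021, -0.4087, 0.1516]
ee_rot: [0.496, 3.101, 0.0]
wrist_force: [-0.2, 0.2, -1.9]
grip_width: 0.442
finger_force: 20.0
[0.0842 0.192  0.0116] [0.1769 0.4779 0.0116]
```

```bash
python3 -m inch '[0.0136,0.0367,0,0,0.0136,0.0367,0,0,0.0136,0.0367,0,0,0.0136,0.0367,0,0,0.0136,0.0367,0,0,0.0136,0.0367,0,0,0.0136,0.0367,0,0,0.0136,0.0367,0,0,0.0136,0.0367,0,0,0.0136,0.0367,0,0]'
python3 -m inch '[0.0136,0.0367,0,0,0.0136,0.0367,0,0,0.0136,0.0367,0,0,0,0,0,0,0,0,0,0]'
python3 - <<'E'
from h import *
print(delta(.483,.1005,.08))
t=arm.capture("top");s=arm.capture("side")
cv2.imwrite("pics/a3.png",np.hstack([cv2.resize(t[200:330,200:360],None,fx=2.4,fy=2.4),cv2.resize(s[130:260,190:350],None,fx=2.4,fy=2.4)])[:,:,::-1])
E
```

```text
clock: 11.97
eef_pos: [0.4856, -0.0151, 0.1498]
ee_rot: [-0.495, -3.1, -0.001]
wrist_force: [0.5, 0.2, -0.8]
grip_width: 0.447
finger_force: 20.0
clock: 12.38
eef_pos: [0.4813, 0.1023, 0.1497]
ee_rot: [-0.488, -3.101, 0.001]
wrist_force: [-0.5, -0.1, -0.2]
grip_width: 0.449
finger_force: 20.0
[-0.0023 -0.0012  0.0697]
```

View pics/a3.png

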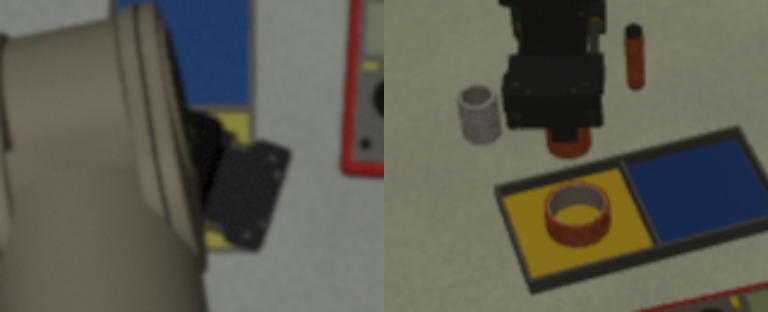

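Left (top) view: the arm hides the bay. Right (side) view: medium coil upright between the fingers over the large one, which stands centred in the yellow bay. I'll compare numerically.

```bash
cat >> h.py <<'E'
def proj(n,P):
    c=arm.get_calibration(n); f=240/np.tan(np.radians(c["vfov"]/2)); r=R.from_rotvec(c["orientation"]).inv()
    K=np.array([[f,0,c["cx"]],[0,f,c["cy"]],[0,0,1]])
    return cv2.projectPoints(np.float64([P]),r.as_rotvec(),-r.apply(c["origin"]),K,c["dist"])[0][0,0]
def colmid(im,rows,u0,u1):
    "mid column and width of the copper span in each row"
    h=cv2.cvtColor(im,cv2.COLOR_RGB2HSV).astype(int); m=((h[...,0]<16)|(h[...,0]>172))&(h[...,1]>90)
    o=[]
    for v in rows:
        c=np.flatnonzero(m[v,u0:u1]); 
        if len(c): o.append((v,u0+(c[0]+c[-1])/2,c[-1]-c[0]+1))
    return o
E
python3 - <<'E'
from h import *
s=arm.capture("side")
uv,rc=blob(s,"copper",(271,219,20)); print("large",uv,rc[1],onplane("side",uv,.02).round(4))
p=arm.get_state()["eef_pos"]; print(colmid(s,range(184,197),245,290))
for z in(-.04,-.035,-.02): print(proj("side",p+[0,0,z]))
E
```

```text
large [270.1286499 218.8713501] (26.0, 26.0) [0.4825 0.1008 0.02  ]
[(184, np.float64(266.5), np.int64(18)), (185, np.float64(266.5), np.int64(18)), (186, np.float64(266.5), np.int64(18)), (187, np.float64(267.0), np.int64(19)), (188, np.float64(267.0), np.int64(19)), (189, np.float64(267.0), np.int64(19)), (190, np.float64(267.0), np.int64(19)), (191, np.float64(266.5), np.int64(18)), (192, np.float64(267.0), np.int64(17)), (193, np.float64(266.5), np.int64(16)), (194, np.float64(266.5), np.int64(14)), (195, np.float64(266.5), np.int64(10)), (196, np.float64(266.5), np.int64(4))]
[267.21253345 190.10995775]
[267.03694681 188.37815359]
[266.50295047 183.11353438]
```

```bash
python3 -m inch '[-0.002,-0.001,0.02,0,0,0,0.02,0,0,0,0.015,0,0,0,0.005,0,0,0,0,0,0,0,0,0]'
python3 -c "
from h import *
print(delta(.4825,.1008,.0475))"
```

```text
clock: 13.03
eef_pos: [0.4843, 0.0978, 0.0912]
ee_rot: [-0.498, -3.101, -0.001]
wrist_force: [1.1, 0.2, -0.9]
grip_width: 0.448
finger_force: 20.0
[0.0026 0.0023 0.0437]
```

```bash
python3 -m inch '[0.002,0.002,0,0,0,0,0,0,0,0,0,0]'
python3 -m inch '[0,0,0.01,0,0,0,0.01,0,0,0,0.008,0,0,0,0.006,0,0,0,0.004,0,0,0,0.002,0,0,0,0.001,0,0,0,0,0,0,0,0,0]'
python3 -c "
from h import *
print(delta(.4825,.1008,.047))"
```

```text
clock: 13.28
eef_pos: [0.483, 0.1016, 0.0914]
ee_rot: [-0.495, -3.102, -0.003]
wrist_force: [-1.1, 0.4, -1.1]
grip_width: 0.446
finger_force: 20.0
clock: 14.03
eef_pos: [0.4829, 0.1012, 0.0499]
ee_rot: [-0.496, -3.102, -0.002]
wrist_force: [0.2, 1.3, -1.5]
grip_width: 0.445
finger_force: 20.0
[ 0.0002 -0.0005  0.0029]
```

```bash
python3 -m inch '[0,0,0.002,0,0,0,0.001,0,0,0,0,0,0,0,0,0]'
```

```text
clock: 14.37
eef_pos: [0.4827, 0.1012, 0.0468]
ee_rot: [-0.495, -3.101, -0.002]
wrist_force: [0.2, -0.8, -1.4]
grip_width: 0.447
finger_force: 20.0
```

```bash
python3 -m inch '[0,0,0.001,0,0,0,0,0,0,0,0,0]'
```

```text
clock: 14.62
eef_pos: [0.4829, 0.1012, 0.046]
ee_rot: [-0.496, -3.102, -0.002]
wrist_force: [-1.8, -0.4, 4.8]
grip_width: 0.448
finger_force: 20.0
```

```bash
python3 -m inch '[0,0,0,0,0,0,0,0,0,0,0,0,0,0,0,0]' 0.62
python3 -m inch '[0,0,-0.01,0,0,0,-0.02,0,0,0,-0.03,0,0,0,-0.035,0,0,0,-0.025,0,0,0,0,0]'
python3 -m inch '[-0.009,0.0345,0,0,-0.009,0.0345,0,0,-0.009,0.0345,0,0,-0.009,0.0345,0,0,-0.009,0.0345,0,0,-0.009,0.0345,0,0,0,0,0,0,0,0,0,0]'
python3 - <<'E'
from h import *
print(delta(.5983,.2807,.065))
t=arm.capture("top");s=arm.capture("side")
cv2.imwrite("pics/a4.png",np.hstack([cv2.resize(t[200:330,200:360],None,fx=2.4,fy=2.4),cv2.resize(s[130:260,190:350],None,fx=2.4,fy=2.4)])[:,:,::-1])
E
```

```text
clock: 14.95
eef_pos: [0.4827, 0.1012, 0.0457]
ee_rot: [-0.496, -3.101, -0.001]
wrist_force: [-0.1, 0.5, -0.9]
grip_width: 0.601
finger_force: 0.0
clock: 15.45
eef_pos: [0.4854, 0.1014, 0.1711]
ee_rot: [0.496, 3.097, 0.009]
wrist_force: [0.8, 0.7, 0.1]
grip_width: 0.621
finger_force: 0.0
clock: 16.12
eef_pos: [0.5986, 0.2826, 0.165]
ee_rot: [-0.492, -3.102, 0.002]
wrist_force: [-0.0, -0.6, 0.4]
grip_width: 0.619
finger_force: 0.0
[-0.0004 -0.0018  0.1   ]
```

View pics/a4.png

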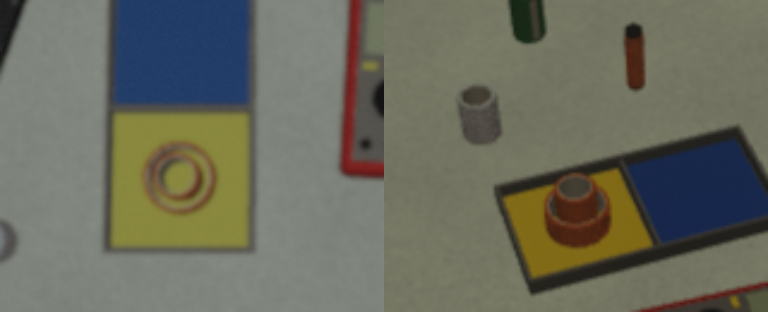

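Medium stands down inside large (side crop (577,210), top crop (179,177)); the small coil is undisturbed. Grasp it near its top.

```bash
python3 -m inch '[0,-0.0018,0.03,0,0,0,0.03,0,0,0,0.02,0,0,0,0.014,0,0,0,0.006,0,0,0,0,0,0,0,0,0]'
python3 -c "
from h import *
print(delta(.5983,.2807,.064))"
```

```text
clock: 16.8
eef_pos: [0.5985, 0.2792, 0.0671]
ee_rot: [0.496, 3.102, 0.003]
wrist_force: [-0.3, 0.6, 0.4]
grip_width: 0.624
finger_force: 0.0
[0.0007 0.0014 0.0031]
```

```bash
python3 -m inch '[0.0005,0.001,0.0025,0,0,0,0,0]'
python3 -m inch '[0,0,0,0,0,0,0,0,0,0,0,0,0,0,0,0,0,0,0,0,0,0,0,0,0,0,0,0,0,0,0,0]' 0.05 15
python3 -m inch '[0,0,-0.01,0,0,0,-0.02,0,0,0,-0.03,0,0,0,-0.03,0,0,0,-0.02,0,0,0,0,0,0,0,0,0]'
python3 - <<'E'
from h import *
print(delta(.4828,.1012,.17))
t=arm.capture("top");s=arm.capture("side")
uv,rc=blob(t,"copper",(275,273,22));print("top large",uv,rc[1],onplane("top",uv,.02))
cv2.imwrite("pics/a5.png",np.hstack([cv2.resize(t[190:300,215:325],None,fx=3,fy=3),cv2.resize(s[50:250,190:350],None,fx=2.5,fy=2.5)[:330]])[:,:,::-1])
E
```

```text
clock: 16.97
eef_pos: [0.5982, 0.281, 0.0643]
ee_rot: [0.495, 3.102, 0.003]
wrist_force: [-0.9, -0.5, -0.3]
grip_width: 0.619
finger_force: 0.0
clock: 17.63
eef_pos: [0.5978, 0.2805, 0.0633]
ee_rot: [-0.496, -3.101, -0.001]
wrist_force: [0.2, 0.0, -0.5]
grip_width: 0.222
finger_force: 15.0
clock: 18.22
eef_pos: [0.5984, 0.2805, 0.1749]
ee_rot: [0.496, 3.101, 0.004]
wrist_force: [-0.1, -0.5, -1.3]
grip_width: 0.225
finger_force: 15.0
[ 0.054  -0.2064  0.0043]
top large [267.99568966 269.65086207] (11.776498794555664, 26.91771125793457) [0.49150872 0.11457801 0.02      ]
```

View pics/a5.png

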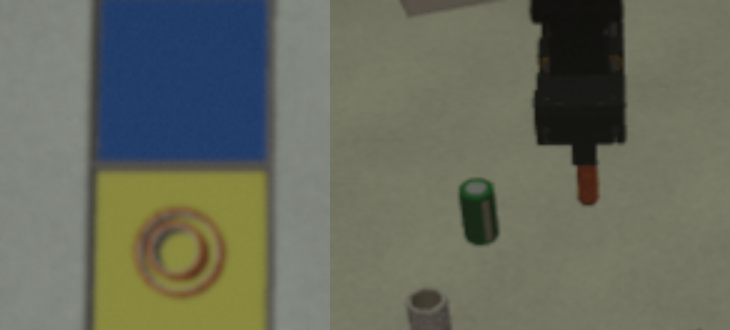

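Small coil is held straight under the fingers (crop (588,185)); the nest is concentric at crop (180,252).

```bash
python3 -m inch '[0.009,-0.0345,0,0,0.009,-0.0345,0,0,0.009,-0.0345,0,0,0.009,-0.0345,0,0,0.009,-0.0345,0,0,0.009,-0.0345,0,0,0,0,0,0,0,0,0,0]'
python3 - <<'E'
from h import *
print(delta(.4828,.1012,.07))
s=arm.capture("side"); p=arm.get_state()["eef_pos"]
for z in(-.062,-.05,-.03): print(proj("side",p+[0,0,z]))
v=int(proj("side",p+[0,0,-.04])[1]); print(colmid(s,range(v-6,v+14,2),250,285))
print("medium top",colmid(s,range(200,212),250,290), [proj("side",(.4828,.1012,z)) for z in(.056,.04)])
E
```

```text
clock: 18.98
eef_pos: [0.4807, 0.0992, 0.1726]
ee_rot: [-0.499, -3.099, -0.003]
wrist_force: [0.7, 0.7, -1.3]
grip_width: 0.226
finger_force: 15.0
[-0.0017  0.0024  0.1026]
[266.63861418 189.47019724]
[266.21079247 185.29130525]
[265.48194858 178.17680894]
[(177, np.float64(269.0), np.int64(1)), (179, np.float64(265.5), np.int64(10)), (181, np.float64(265.5), np.int64(10)), (183, np.float64(266.0), np.int64(9)), (185, np.float64(266.0), np.int64(9)), (187, np.float64(266.0), np.int64(9)), (189, np.float64(266.0), np.int64(9)), (191, np.float64(266.5), np.int64(8))]
medium top [(201, np.float64(269.5), np.int64(2)), (202, np.float64(269.5), np.int64(8)), (203, np.float64(268.5), np.int64(12)), (204, np.float64(268.5), np.int64(14)), (205, np.float64(268.5), np.int64(16)), (206, np.float64(269.0), np.int64(17)), (207, np.float64(269.5), np.int64(18)), (208, np.float64(270.0), np.int64(19)), (209, np.float64(270.0), np.int64(21)), (210, np.float64(270.0), np.int64(23)), (211, np.float64(270.0), np.int64(25))] [array([269.04673221, 207.37793526]), array([269.56175856, 212.47844878])]
```

Aligned to under a millimetre. Lower to just above the medium's rim, correct, then in.

```bash
python3 -m inch '[-0.001,0.002,0.02,0,0,0,0.014,0,0,0,0.006,0,0,0,0,0,0,0,0,0]'
python3 -c "
from h import *
print(delta(.4828,.1012,.07))"
```

```text
clock: 19.45
eef_pos: [0.4837, 0.1024, 0.1331]
ee_rot: [-0.495, -3.101, 0.001]
wrist_force: [1.0, -0.6, -0.0]
grip_width: 0.225
finger_force: 15.0
[ 0.0004 -0.0013  0.0631]
```

```bash
python3 -m inch '[0.0004,-0.0013,0.01,0,0,0,0.01,0,0,0,0.01,0,0,0,0.01,0,0,0,0.008,0,0,0,0.006,0,0,0,0.004,0,0,0,0.002,0,0,0,0,0,0,0,0,0]'
python3 -c "
from h import *
print(delta(.4828,.1012,.07))"
```

```text
clock: 20.28
eef_pos: [0.483, 0.1011, 0.0734]
ee_rot: [-0.496, -3.102, -0.002]
wrist_force: [0.4, -0.0, -1.7]
grip_width: 0.221
finger_force: 15.0
[0.0002 0.0001 0.0034]
```

```bash
python3 -m inch '[0,0,0.002,0,0,0,0.001,0,0,0,0,0,0,0,0,0]'; python3 -m inch '[0,0,0.001,0,0,0,0,0,0,0,0,0]'
```

```text
clock: 20.62
eef_pos: [0.4828, 0.1011, 0.0703]
ee_rot: [-0.495, -3.101, -0.002]
wrist_force: [0.5, 0.5, -1.3]
grip_width: 0.227
finger_force: 15.0
clock: 20.87
eef_pos: [0.4828, 0.1011, 0.0693]
ee_rot: [-0.496, -3.101, -0.002]
wrist_force: [-0.1, 0.3, 0.1]
grip_width: 0.22
finger_force: 15.0
```

```bash
python3 -m inch '[0,0,0,0,0,0,0,0,0,0,0,0,0,0,0,0]' 0.42
python3 -m inch '[0,0,-0.01,0,0,0,-0.02,0,0,0,-0.03,0,0,0,-0.035,0,0,0,-0.025,0,0,0,0,0]'
python3 -m inch '[-0.022,-0.0285,0,0,-0.022,-0.0285,0,0,-0.022,-0.0285,0,0,-0.022,-0.0285,0,0,-0.022,-0.0285,0,0,-0.022,-0.0285,0,0,-0.022,-0.0285,0,0,-0.022,-0.0285,0,0,-0.022,-0.0285,0,0,-0.022,-0.0285,0,0]' 0.85
python3 -m inch '[-0.02,-0.0285,0,0,0,0,0,0,0,0,0,0]'
python3 - <<'E'
from h import *
print(delta(.614,-.271,.046))
t=arm.capture("top");s=arm.capture("side")
cv2.imwrite("pics/a6.png",np.hstack([cv2.resize(t[200:330,200:360],None,fx=2.4,fy=2.4),cv2.resize(s[130:260,190:350],None,fx=2.4,fy=2.4)])[:,:,::-1])
E
```

```text
clock: 21.2
eef_pos: [0.4828, 0.1011, 0.0693]
ee_rot: [-0.496, -3.101, -0.002]
wrist_force: [0.2, -0.7, -0.4]
grip_width: 0.396
finger_force: 0.0
clock: 21.7
eef_pos: [0.4854, 0.1012, 0.1947]
ee_rot: [0.496, 3.097, 0.009]
wrist_force: [0.3, -0.2, 0.4]
grip_width: 0.42
finger_force: 0.0
clock: 22.53
eef_pos: [0.6034, -0.2399, 0.189]
ee_rot: [-0.495, -3.101, -0.002]
wrist_force: [0.6, 1.1, 1.2]
grip_width: 0.849
finger_force: 0.0
clock: 22.78
eef_pos: [0.6122, -0.2747, 0.1888]
ee_rot: [-0.502, -3.099, 0.001]
wrist_force: [0.5, 0.9, 0.1]
grip_width: 0.853
finger_force: 0.0
[-0.0008  0.0043  0.1428]
```

View pics/a6.png

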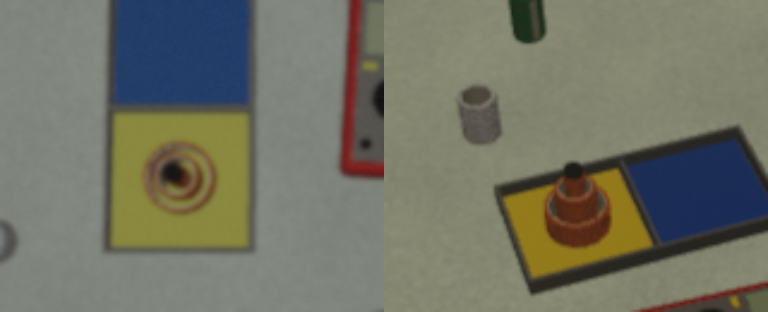

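All three coils are nested and upright (side crop (577,200), top crop (178,176)). Now the capacitor, gripped with tips at about 30 mm.

```bash
python3 -m inch '[-0.0008,0.004,0.03,0,0,0,0.035,0,0,0,0.03,0,0,0,0.02,0,0,0,0.015,0,0,0,0.01,0,0,0,0,0,0,0,0,0]'
python3 -c "
from h import *
print(delta(.614,-.271,.043))"
```

```text
clock: 23.55
eef_pos: [0.6156, -0.2677, 0.0496]
ee_rot: [-0.494, -3.102, -0.001]
wrist_force: [0.2, -0.2, 0.2]
grip_width: 0.849
finger_force: 0.0
[ 0.0005 -0.0037  0.0066]
```

```bash
python3 -m inch '[0.0005,-0.0035,0.006,0,0,0,0,0,0,0,0,0]'
python3 -m inch '[0,0,0,0,0,0,0,0,0,0,0,0,0,0,0,0,0,0,0,0,0,0,0,0,0,0,0,0,0,0,0,0]' 0.2 15
python3 -m inch '[0,0,-0.01,0,0,0,-0.02,0,0,0,-0.03,0,0,0,-0.03,0,0,0,-0.02,0,0,0,0,0,0,0,0,0]'
python3 -c "
from h import *
print(delta(.607,.1035,.15))"
```

```text
clock: 23.8
eef_pos: [0.6135, -0.2717, 0.0433]
ee_rot: [-0.497, -3.102, -0.001]
wrist_force: [-0.5, 0.3, 0.2]
grip_width: 0.845
finger_force: 0.0
clock: 24.47
eef_pos: [0.6135, -0.2712, 0.0427]
ee_rot: [-0.496, -3.101, -0.002]
wrist_force: [-0.1, -0.3, 0.5]
grip_width: 0.406
finger_force: 15.0
clock: 25.05
eef_pos: [0.6141, -0.2717, 0.1543]
ee_rot: [0.496, 3.101, 0.001]
wrist_force: [-0.2, 0.3, -1.5]
grip_width: 0.408
finger_force: 15.0
[0.1237 0.3543 0.0045]
```

```bash
python3 -m inch '[0.0124,0.0354,0,0,0.0124,0.0354,0,0,0.0124,0.0354,0,0,0.0124,0.0354,0,0,0.0124,0.0354,0,0,0.0124,0.0354,0,0,0.0124,0.0354,0,0,0.0124,0.0354,0,0,0.0124,0.0354,0,0,0.0124,0.0354,0,0]'
python3 -m inch '[0,0,0.02,0,0,0,0.03,0,0,0,0.025,0,0,0,0.012,0,0,0,0.006,0,0,0,0,0,0,0,0,0]'
python3 -c "
from h import *
print(delta(.607,.1035,.049))"
```

```text
clock: 25.88
eef_pos: [0.6049, 0.1056, 0.152]
ee_rot: [-0.495, -3.1, -0.0]
wrist_force: [0.4, -0.4, -0.5]
grip_width: 0.403
finger_force: 15.0
clock: 26.47
eef_pos: [0.6065, 0.1035, 0.0609]
ee_rot: [-0.496, -3.102, -0.002]
wrist_force: [0.6, -0.4, -0.3]
grip_width: 0.41
finger_force: 15.0
[-0.0005  0.0002  0.0119]
```

```bash
python3 -m inch '[0,0,0.005,0,0,0,0.004,0,0,0,0.002,0,0,0,0,0,0,0,0,0]'; python3 -m inch '[0,0,0.001,0,0,0,0,0,0,0,0,0]'
```

```text
clock: 26.88
eef_pos: [0.606, 0.1038, 0.0492]
ee_rot: [-0.496, -3.101, -0.002]
wrist_force: [0.5, -0.2, -0.3]
grip_width: 0.409
finger_force: 15.0
clock: 27.13
eef_pos: [0.6064, 0.1038, 0.0486]
ee_rot: [-0.496, -3.102, -0.002]
wrist_force: [-0.3, -0.9, 3.7]
grip_width: 0.408
finger_force: 15.0
```

Contact with the liner. Release, rise and back away to the right for a final look.

```bash
python3 -m inch '[0,0,0,0,0,0,0,0,0,0,0,0,0,0,0,0]' 0.6
python3 -m inch '[0,0,-0.01,0,0,0,-0.02,0,0,0,-0.03,0,0,0,-0.035,0,0,0,-0.035,0,0,-0.036,0,0,0,-0.036,0,0,0,-0.036,0,0,0,-0.036,0,0,0,-0.036,0,0]'
python3 -m inch '[0,-0.036,0,0,0,-0.036,0,0,0,-0.036,0,0,0,-0.036,0,0,0,0,0,0,0,0,0,0]'
python3 - <<'E'
from h import *
t=arm.capture("top");s=arm.capture("side")
for a,uv in {"silver":(196,300),"green":(129,257)}.items(): print(a)
print("meter",[blob(x,"red",b)[0].round(1) for x,b in((t,(365,233,48)),)])
cv2.imwrite("pics/a7.png",np.hstack([cv2.resize(t[170:320,90:410],None,fx=1.2,fy=1.2),cv2.resize(s[100:300,190:400],None,fx=1.9,fy=1.9)[:180*2:2] if 0 else cv2.resize(s[100:300,190:400],(189,180))])[:,:,::-1])
cv2.imwrite("pics/a8.png",s[:,:,::-1])
E
```

```text
clock: 27.47
eef_pos: [0.6059, 0.1038, 0.048]
ee_rot: [-0.496, -3.101, -0.001]
wrist_force: [0.1, 0.0, 0.2]
grip_width: 0.576
finger_force: 0.0
clock: 28.3
eef_pos: [0.5492, -0.069, 0.1787]
ee_rot: [-0.496, -3.102, -0.003]
wrist_force: [1.0, -0.1, 0.1]
grip_width: 0.6
finger_force: 0.0
clock: 28.8
eef_pos: [0.5041, -0.2067, 0.1787]
ee_rot: [-0.504, -3.101, -0.002]
wrist_force: [0.9, -0.1, 0.1]
grip_width: 0.598
finger_force: 0.0
silver
green
meter [array([363.7, 233.6])]
```

View pics/a7.png

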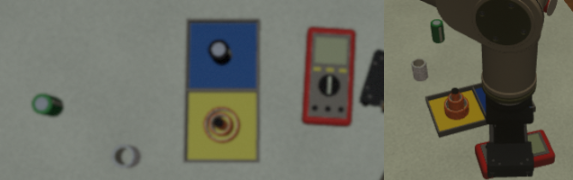

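View pics/a8.png

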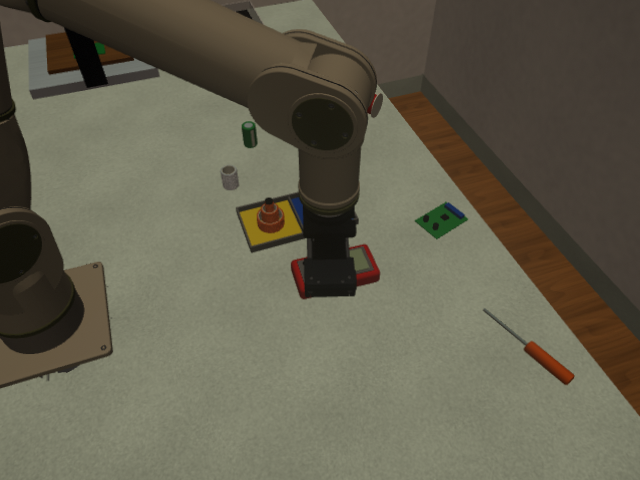

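Top view: nest at crop (221,125) in the yellow bay and the cap upright at crop (220,51) in the blue. The silver coil, green cap and meter are where they were. In the side view the nest stands upright at (270,216), and the gripper is free and at rest, with nothing touched.

```bash
python3 -m inch '[0,0,0,0,0,0,0,0,0,0,0,0]' && python3 -c "
from plant import arm
print(arm.hand_in())"
```

```text
clock: 29.15
eef_pos: [0.5056, -0.2032, 0.1779]
ee_rot: [-0.493, -3.102, -0.002]
wrist_force: [0.1, -0.4, 0.1]
grip_width: 0.603
finger_force: 0.0
the job is handed in; nothing more can be done
None
```

I handed the job in at 29 s: the three copper coils are nested upright in the yellow bay, the black capacitor stands in the blue bay, and in the last pictures the silver coil, green capacitor and multimeter are where they started; the hand-in returned no verdict.

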